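# Unnest two sample cups and sort them into their size rows

### The arm

A 6-joint arm with a two-finger parallel gripper is mounted at the origin on a cart in front of the work surface, level with it; the furniture and walls round the work are solid. World frame = base frame: x ahead of the robot, y to its left, z up, the work surface at z = 0. Lengths are in m, angles in rad, forces in N, time in s.
With the tool pointing down it reaches from about 0.25 to 0.775 m from the base axis. Payload 8.9 kg.
Tool frame: the origin (TCP) lies between the finger pads; the fingertips stand 19 mm ahead of it and the grasp point (between the pads) is the TCP; z points along the fingers, y is the line along which they close (so a half turn about z gives the same grasp; the last joint's range is limited). The gripper opens to 85 mm and grips with 20 to 120 N. Pads are 22 mm wide; open, the fingers measure 114 mm over their backs; the gripper's body (76 mm by 85 mm) begins 54 mm behind the grasp point. The pads swing forward as they close: fully open they stand 13 mm farther back than shut.
Start: joints at [-1.401, 0.291, -0.153, 1.127, 0, 1.431], TCP at [0.16, -0.5, 0.25] pointing down, gripper open.
Joint ranges: [-2.52, 2.52], [-0.91, 1.74], [-1.3, 1.37], [-1.96, 2.02], [-1.52, 1.47], [-3.14, 3.14]. Speed limits (rad/s): [2.22, 2.22, 2.79, 3.14, 3.14, 3.14].

### API

Orientations are given as a rotation vector (axis times angle).
In Python, from cell import read_state, capture, calibration, sign_off gives the robot as it stands. The module is installed in compiled form; this text tells all that it offers.
- The arm moves only by the shell command python3 -m pendant 'ROWS' [OPENING] [FORCE]. ROWS is JSON, a list of rows, each a list of 4 numbers: the shift along the tool's x, y, z in m, then the turn about the tool's z in degrees. A call has 1 to 12 rows; each row shifts and turns the commanded pose from where the row before left it, along the tool's axes as they then stand; what a row does not reach is not made up. A row lasts 1/10 s, in which the tool goes at most 50 mm and 8.59 degrees, less where a joint would pass 70% of its speed; a pose out of reach is approached as far as the arm can. A call is refused whole if a number of a shift passes 0.05 or a number of a turn 8.59, either way. A call with a gripper value outside its range is refused whole. OPENING is the opening, from 0 (shut) to 1 (fully open), set as the call begins (- or left out, the last holds). The fingers move at their own pace and stop on an object; FORCE is the grip in N (left out, the last holds). Time passes only in rows, so rows that do not move let the fingers close. It gives the time, the measured TCP pose, the force, the opening and the grip force at its end, in the units of the state.
- read_state(): the state, without advancing time (a new reading comes with each control period).
- capture(name): name is "side" or "top"; returns (picture, depth): 384x512x3 uint8, blue, green, red; 384x512 float32, m along the optical axis (not along the pixel's ray), 0 where there is no reading.
- calibration(name): a dict with "fx", "fy", "cx", "cy" (pixels), "rvec" (rotation vector, rad) and "tvec" (3), from world to camera coordinates, as OpenCV has them. Camera axes: x right, y down, z forward; pixel columns grow to the right and rows downward; lengths in m; the calibration is good to about 2 mm. A picture is of the moment at which its call begins. calibration takes no time and is no camera call.
- sign_off(): hands the job in; it is judged then, once.
The state is a dict: "t": time; "q": joint angles; "joint_velocities": joint speeds; "effort": joint torques, N m; "eef_pos": TCP position; "orientation": TCP orientation; "force": force on the tool from outside, world axes, zero at the start; "torque": the same for the moment, N m; "grip_width": finger opening in m; "grasp_force": force on a finger pad.
Only numpy, scipy, OpenCV 4.12 (cv2) and the standard library are available. Lean on these libraries where they do the work, as an engineer would, in place of code of your own. Each camera call takes 0.05 s, during which the arm holds its last target. There are 200 camera calls.

### The job

The small blue sample cup stands nested inside the large white one. Pull it out while the large cup stays where it stands, and set the small cup down upright (not dropped) wholly inside the row of small cups; then push the large cup along the bench, without ever lifting or tipping it, until it stands wholly inside the row of large cups. The cup already in each row must still stand in it, and the timer, tape, marker and little bottle at the sides are to be left alone.

Things in the scene. Friction and masses are not known exactly. Their poses are not given: they have to be found in the camera images.
- cup_large: Open round white cup, 65 mm high, 80 mm across at the base, 84 mm at the rim, wall 3 mm, floor 4 mm, 80 to 170 g; a raised belt 90 mm across runs round it 24 to 34 mm above its base (pushed there it slides without tipping). Origin: centre of its underside, z up its axis. Starts in front of the rows with the small cup nested in it.
- cup_small: Open round blue cup, 100 mm high, 62 mm across at the base, 66 mm at the rim, wall 3 mm, floor 4 mm, 40 to 85 g. Origin: centre of its underside, z up its axis. At the start it stands loosely inside the large cup on that cup's floor, so its top 39 mm stand above the large rim.
- row_large: Fixed row of large white cups: two parallel rails, 14 mm high, 6 mm thick, 260 mm long in x, 112 mm clear between them in y, no floor (cups slide on the bench); mouth toward the robot at its x = -130 mm, end rail's inner face at x = +124 mm. Origin: its centre at bench height. May be left or right, slightly turned.
- row_small: Fixed row of small blue cups: two parallel rails, 14 mm high, 6 mm thick, 260 mm long in x, 80 mm clear between them in y, no floor (cups slide on the bench); mouth toward the robot at its x = -130 mm, end rail's inner face at x = +124 mm. Origin: its centre at bench height. May be left or right, slightly turned.
- cup_large_stored: A second large cup, the same as cup_large, standing in the large row, about 65 mm beyond the row's origin.
- cup_small_stored: A second small cup, the same as cup_small, standing in the small row, about 65 mm beyond the row's origin.
- timer: Bystander: loose flat timer, 60 x 66 x 19 mm, left of the work. Tall fixed instruments stand at both sides (beyond y = +0.45 and -0.60 m for x over 0.42 m): keep the arm clear of them. Origin: centre of its underside.
- green_tape: Bystander: loose roll of green tape lying flat, 62 mm across, 19 mm high, left of the work. Origin: centre of its underside.
- blue_marker: Bystander: loose white marker pen with a blue cap, 122 mm long, right of the work. Origin: middle of its underside.
- small_bottle: Bystander: loose small clear bottle with a blue cap, 56 mm across, 100 mm high, right of the work. Origin: centre of its underside.
There are look-alikes about, which are no part of the job. Leave any pink or turquoise look-alike of the cup_large alone.

How it is judged:
By the outcome, as a careful person would: the job done as asked, in the order asked, and still so for the second after the job is handed in, with the robot touching nothing.
It also fails if it takes over 67 s, if anything falls off the work surface, if the arm or the gripper's body presses on something with over 40 N, if the wrist force passes 120 N, or if a joint passes its speed limit or range.

## Working session

There is one attempt and no reset: what is moved stays moved. The work goes in short steps, Python scripts to look and compute and a shell command to move; the robot and the scene stay as the last step left them, time stands still between calls to the robot, and variables do not carry over. Pictures are saved under pics/ and viewed, at most 10 in all, crops included, and the job is handed in when it is done.

```bash
mkdir -p pics; cat > h.py <<'E'
import numpy as np,cv2
from cell import *
def cam(n):
    c=calibration(n);R=cv2.Rodrigues(np.array(c["rvec"],float))[0];return c,R,np.array(c["tvec"],float).ravel()
def pts(n,d):
    c,R,t=cam(n);v,u=np.mgrid[:d.shape[0],:d.shape[1]]
    P=np.stack([(u-c["cx"])/c["fx"]*d,(v-c["cy"])/c["fy"]*d,d],-1)
    return (P-t)@R
def ray(n,u,v,z):
    c,R,t=cam(n);o=-R.T@t;w=R.T@np.array([(u-c["cx"])/c["fx"],(v-c["cy"])/c["fy"],1.]);return o+w*(z-o[2])/w[2]
def snap(n,tag):
    p,d=capture(n);np.savez(f"pics/{n}_{tag}.npz",p=p,d=d);cv2.imwrite(f"pics/{n}_{tag}.png",p);return p,d
E
python3 - <<'E'
from h import *
a,_=snap("top","0");b,_=snap("side","0")
for n in("top","side"):
    c,R,t=cam(n);print(n,c["fx"],-R.T@t,R[2])
s=read_state();print(s["eef_pos"],s["orientation"],s["t"])
E
```

```text
top 349.2217387313351 [0.42179039 0.00330662 1.01185042] [ 0.16614082 -0.00154265 -0.98610083]
side 441.57038041211814 [ 1.56581292 -0.28352055  0.83134123] [-0.75967906  0.2260348  -0.60975077]
[ 0.15952015 -0.49982154  0.24980565] [-3.10309858e+00 -4.83022442e-01  3.18113603e-05] 0.1
```

View pics/top_0.png

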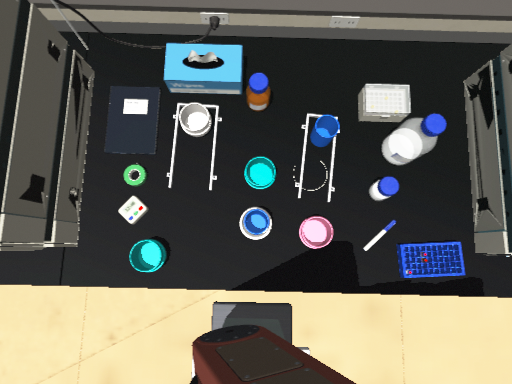

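View pics/side_0.png

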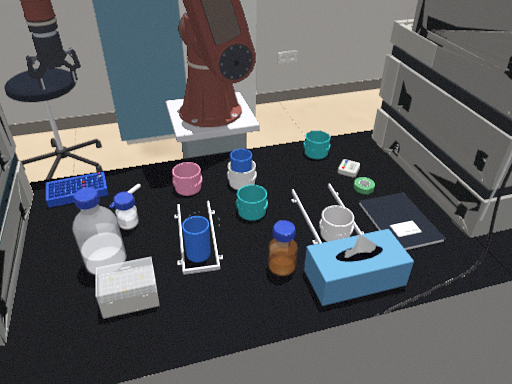

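The top view shows these candidates for cup_large: white cup with blue inside at (256,222), the turquoise ones at (260,172) and (147,255), pink at (316,232), and a stored white one at (195,119). Only (256,222) is white with the blue cup nested in it and stands in front of the rows. The wide row (mouth at about (190,188)) is on the left, and the narrow row (mouth at about (315,198)) is on the right. I'll measure these and confirm in a crop.

```bash
cat >> h.py <<'E'
def circ(P):
    A=np.c_[2*P[:,:2],np.ones(len(P))];b=(P[:,:2]**2).sum(1);s=np.linalg.lstsq(A,b,rcond=None)[0]
    return s[:2],np.sqrt(s[2]+s[:2]@s[:2])
def band(P,box,z0,z1):
    m=(P[...,2]>z0)&(P[...,2]<z1)&(P[...,0]>box[0])&(P[...,0]<box[1])&(P[...,1]>box[2])&(P[...,1]<box[3])
    return P[m],m
E
python3 - <<'E'
from h import *
f=np.load("pics/top_0.npz");p,d=f["p"],f["d"];P=pts("top",d)
for nm,u,v,h in [("nest small",256,221,.104),("nest large",256,222,.065),("turq",260,172,.065),("pink",316,232,.065),("turq2",147,255,.065),("storedL",195,119,.065),("storedS",325,130,.1)]:
    c=ray("top",u,v,h)
    b=(c[0]-.07,c[0]+.07,c[1]-.07,c[1]+.07)
    Q,m=band(P,b,h-.006,h+.006); print(nm,len(Q),np.round(c[:2],3),[np.round(x,4) for x in circ(Q)] if len(Q)>5 else "", "z",np.round(Q[:,2].mean(),4))
m=(P[...,2]>.009)&(P[...,2]<.02)&(d>0)
m&=(p.min(-1)>150)
for nm,(u0,u1,v0,v1) in {"L":(165,222,98,192),"S":(295,342,108,205)}.items():
    mm=np.zeros_like(m);mm[v0:v1,u0:u1]=m[v0:v1,u0:u1]
    Q=P[mm];r=cv2.minAreaRect(Q[:,:2].astype(np.float32));print(nm,len(Q),r,np.round(cv2.boxPoints(r),3).tolist())
for nm,(u,v) in {"bottleSmall":(388,187),"marker":(380,236),"brown":(259,85),"timer":(133,210),"tape":(134,175)}.items(): print(nm,np.round(P[v,u],3))
g=np.load("pics/side_0.npz")["p"]
a=cv2.resize(p[90:270,160:350],None,fx=3,fy=3);b=cv2.resize(g[130:280,140:300],None,fx=2,fy=2)
im=np.zeros((540,570+320,3),np.uint8);im[:540,:570]=a;im[:300,570:]=b
cv2.imwrite("pics/crop.png",cv2.resize(im,(800,485)))
E
```

```text
nest small 101 [ 0.486 -0.003] [array([ 0.4856, -0.0025]), np.float64(0.0311)] z 0.1035
nest large 132 [ 0.487 -0.004] [array([ 0.485 , -0.0011]), np.float64(0.039)] z 0.0645
turq 118 [ 0.625 -0.011] [array([ 0.628 , -0.0098]), np.float64(0.0401)] z 0.0644
pink 120 [ 0.464 -0.166] [array([ 0.4648, -0.1674]), np.float64(0.0401)] z 0.0647
turq2 147 [0.392 0.284] [array([0.39  , 0.2897]), np.float64(0.0402)] z 0.0646
storedL 135 [0.774 0.177] [array([0.7814, 0.1821]), np.float64(0.0401)] z 0.0636
storedS 108 [ 0.739 -0.185] [array([ 0.7513, -0.1895]), np.float64(0.0313)] z 0.0986
L 423 ((0.7118143439292908, 0.18697696924209595), (0.12418210506439209, 0.2589568793773651), 87.85426330566406) [[0.5799999833106995, 0.12999999523162842], [0.8389999866485596, 0.11999999731779099], [0.843999981880188, 0.24400000274181366], [0.5849999785423279, 0.2540000081062317]]
S 320 ((0.6886986494064331, -0.18070638179779053), (0.09242372959852219, 0.2588743567466736), 84.25444793701172) [[0.5550000071525574, -0.21400000154972076], [0.8130000233650208, -0.23999999463558197], [0.8220000267028809, -0.14800000190734863], [0.5649999976158142, -0.12200000137090683]]
bottleSmall [ 0.586 -0.351  0.101]
marker [ 0.46  -0.358  0.012]
brown [ 0.846 -0.002  0.139]
timer [0.515 0.347 0.018]
tape [0.62  0.359 0.001]
```

View pics/crop.png

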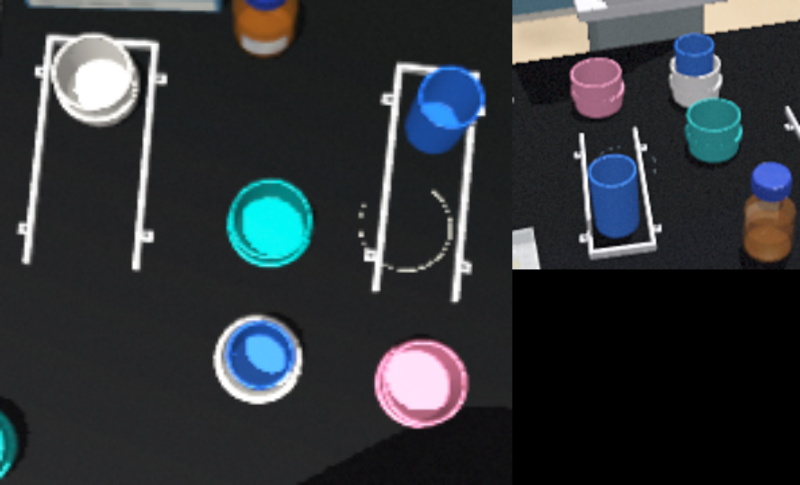

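The crop confirms it: the white cup with the blue one nested stands at crop (258,358), a turquoise cup is at (270,222) and the pink one at (420,382). Both rows are open toward the robot. The dotted ring at (405,230) looks like a flat mark. I'll check its depth and work out the first move.

```bash
cat >> h.py <<'E'
from scipy.spatial.transform import Rotation as Ro
def to(x,y,z,yaw=None):
    s=read_state();R=Ro.from_rotvec(s["orientation"]).as_matrix();e=np.array(s["eef_pos"])
    yw=np.degrees(np.arctan2(R[1,0],R[0,0]));print("at",np.round(e,4),"yaw",round(yw,2),"t",s["t"],"w",s["grip_width"])
    if yaw is not None:
        print("turn",round(yw-yaw,2));c,n=np.cos(np.radians(yaw)),np.sin(np.radians(yaw));R=np.array([[c,n,0],[n,-c,0],[0,0,-1]])
    print("shift",np.round(R.T@(np.array([x,y,z])-e),4))
E
python3 - <<'E'
from h import *
f=np.load("pics/top_0.npz");p,d=f["p"],f["d"];P=pts("top",d)
Q,m=band(P,(.57,.69,-.21,-.11),.004,.2);mk=m&(p.min(-1)<250)
v,u=np.where(m);print(len(Q),np.c_[u,v,np.round(Q*1000)][::8].astype(int).tolist())
dz=d[150:200,290:335];print("noreading",(dz==0).sum())
to(.4856,-.0025,.16,-5.75)
E
```

```text
119 [[302, 156, 687, -135, 14], [302, 159, 679, -135, 11], [302, 162, 669, -135, 13], [301, 165, 659, -131, 17], [301, 169, 649, -132, 11], [316, 171, 645, -177, 4], [300, 174, 633, -129, 14], [299, 177, 626, -127, 4], [300, 180, 615, -129, 15], [301, 182, 610, -132, 11], [298, 184, 605, -124, 6], [297, 186, 599, -121, 6], [299, 189, 588, -126, 15], [300, 191, 583, -129, 11], [299, 194, 574, -126, 14]]
noreading 11
at [ 0.1595 -0.4998  0.2498] yaw 17.7 t 0.1 w 0.08528030681363453
turn 23.45
shift [ 0.2746 -0.5275  0.0898]
```

```bash
python3 -m pendant '[[0,0,0,7.8],[0,0,0,7.8],[0,0,0,7.8],[0.02,-0.038,0,0],[0.02,-0.038,0,0],[0.02,-0.038,0,0],[0.02,-0.038,0,0],[0.02,-0.038,0,0],[0.02,-0.038,0,0],[0.02,-0.038,0,0],[0.02,-0.038,0,0],[0,0,0,0]]' 1 25; python3 -c "
from h import *
to(.4856,-.0025,.16,-5.75)"
```

```text
t: 1.3
eef_pos: [0.3506, -0.2096, 0.2502]
orientation: [-3.137, 0.148, -0.0]
force: [-0.1, 0.2, -0.8]
grip_width: 0.0852
grasp_force: 0.0
at [ 0.3506 -0.2096  0.2502] yaw -5.39 t 1.3 w 0.08519619379447367
turn 0.36
shift [ 0.1136 -0.2196  0.0902]
```

```bash
python3 -m pendant '[[0.019,-0.0366,0.01,0.36],[0.019,-0.0366,0.01,0],[0.019,-0.0366,0.01,0],[0.019,-0.0366,0.01,0],[0.019,-0.0366,0.01,0],[0.019,-0.0366,0.01,0],[0,0,0,0],[0,0,0,0]]'; python3 -c "
from h import *
to(.4856,-.0025,.092,-5.75)"
```

```text
t: 2.1
eef_pos: [0.4851, -0.0069, 0.1897]
orientation: [3.137, -0.164, -0.002]
force: [1.5, 0.6, -0.9]
grip_width: 0.0855
grasp_force: 0.0
at [ 0.4851 -0.0069  0.1897] yaw -5.97 t 2.1 w 0.08549880398804334
turn -0.22
shift [ 0.0001 -0.0044  0.0977]
```

```bash
python3 -m pendant '[[0,-0.0044,0,-0.2],[0,0,0.025,0],[0,0,0.025,0],[0,0,0.02,0],[0,0,0.015,0],[0,0,0.0125,0],[0,0,0,0],[0,0,0,0]]'; python3 - <<'E'
from h import *
to(.4856,-.0025,.092,-5.75);print(read_state()["force"])
p,d=snap("side","1");cv2.imwrite("pics/c1.png",cv2.resize(p[90:230,150:330],None,fx=4,fy=4))
E
```

```text
t: 2.9
eef_pos: [0.4857, -0.0035, 0.0933]
orientation: [3.137, -0.163, 0.0]
force: [0.9, 0.4, 0.5]
grip_width: 0.0855
grasp_force: 0.0
at [ 0.4857 -0.0035  0.0933] yaw -5.94 t 2.9 w 0.08551690985241595
turn -0.19
shift [-0.0002 -0.001   0.0013]
[0.90081613 0.4265067  0.50520524]
```

View pics/c1.png

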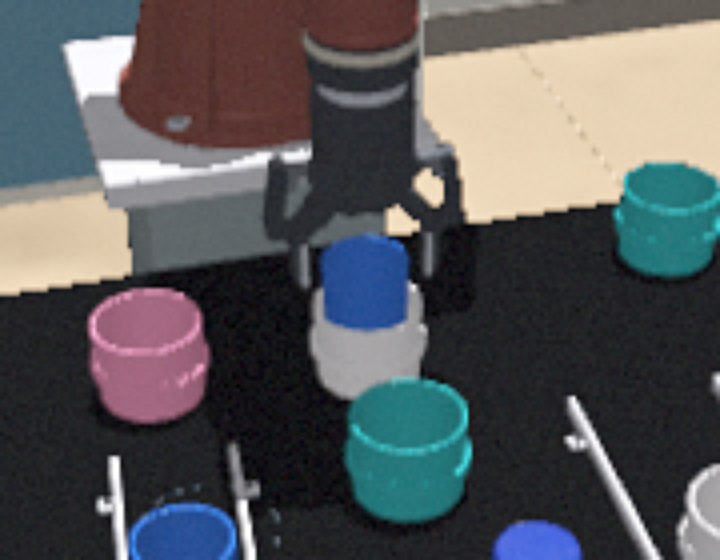

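The crop shows the fingers on either side of the blue cup (crop (303,260) and (430,255)), with tips only just above the white rim. I'll raise 3 mm and close.

```bash
python3 -m pendant '[[0,-0.001,-0.002,0],[0,0,0,0],[0,0,0,0],[0,0,0,0],[0,0,0,0],[0,0,0,0],[0,0,0,0],[0,0,0,0]]' 0.5 25; python3 -c "
from h import *
to(.4856,-.0025,.092,-5.75)"
```

```text
t: 3.75
eef_pos: [0.487, -0.0021, 0.0962]
orientation: [3.137, -0.161, 0.004]
force: [-1.8, -1.9, 9.2]
grip_width: 0.0661
grasp_force: 25.5
at [ 0.487  -0.0021  0.0962] yaw -5.87 t 3.75 w 0.06608739844906403
turn -0.12
shift [-0.0013  0.0005  0.0042]
```

```bash
python3 -m pendant '[[0,0,-0.004,0],[0,0,-0.01,0],[0,0,-0.01,0],[0,0,0,0],[0,0,0,0]]'; python3 - <<'E'
from h import *
to(.4856,-.0025,.23,-5.75);print(read_state()["force"])
p,d=snap("side","2");cv2.imwrite("pics/c2.png",cv2.resize(p[90:230,150:330],None,fx=4,fy=4))
E
```

```text
t: 4.25
eef_pos: [0.4862, -0.0018, 0.1192]
orientation: [3.137, -0.161, 0.002]
force: [0.2, -0.1, -0.7]
grip_width: 0.0658
grasp_force: 28.0
at [ 0.4862 -0.0018  0.1192] yaw -5.86 t 4.25 w 0.0657516882592316
turn -0.11
shift [-0.0006  0.0008 -0.1108]
[ 0.15011901 -0.05725598 -0.67324786]
```

View pics/c2.png

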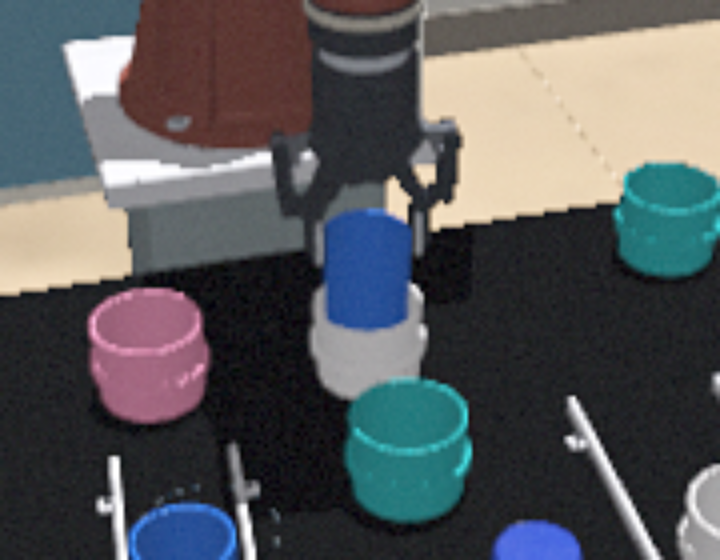

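The blue cup is rising straight, rim at crop (368,225), and the white cup stays put. I'll keep lifting.

```bash
python3 -m pendant '[[0,0,-0.015,0],[0,0,-0.02,0],[0,0,-0.025,0],[0,0,-0.025,0],[0,0,-0.02,0],[0,0,-0.01,0],[0,0,0,0],[0,0,0,0]]'; python3 - <<'E'
from h import *
to(.639,-.1757,.23,-5.75)
p,d=snap("side","3");P=pts("side",d)
hsv=cv2.cvtColor(p,cv2.COLOR_BGR2HSV);m=(hsv[...,0]>100)&(hsv[...,0]<130)&(hsv[...,1]>120)&(P[...,2]>.03)&(d>0)&(abs(P[...,0]-.487)<.06)&(abs(P[...,1])<.06)
Q=P[m];print("blue z pct",np.percentile(Q[:,2],[1,50,99]))
for z in(.15,.18,.2,.215):
    S=Q[abs(Q[:,2]-z)<.004]; print(z,len(S),S[:,:2].mean(0) if len(S) else '',)
W,_=band(P,(.42,.55,-.06,.06),.055,.068);print("white",circ(W))
E
```

```text
t: 5.1
eef_pos: [0.4855, -0.0017, 0.2329]
orientation: [-3.137, 0.161, 0.002]
force: [-0.6, 0.6, -1.5]
grip_width: 0.0656
grasp_force: 28.2
at [ 0.4855 -0.0017  0.2329] yaw -5.87 t 5.1 w 0.06559899781483047
turn -0.12
shift [0.1701 0.1577 0.0029]
blue z pct [0.14320786 0.20879645 0.2411361 ]
0.15 50 [ 0.51059163 -0.01255538]
0.18 45 [ 0.51088025 -0.01357461]
0.2 47 [ 0.51158483 -0.01051143]
0.215 88 [ 0.49211252 -0.00523407]
white (array([ 0.48881635, -0.00407324]), np.float64(0.040078143201165636))
```

```bash
python3 -m pendant '[[0.01,0.009,0,0],[0.022,0.0205,0,0],[0.022,0.0205,0,0],[0.022,0.0205,0,0],[0.022,0.0205,0,0],[0.022,0.0205,0,0],[0.022,0.0205,0,0],[0.018,0.0165,0,0],[0.01,0.009,0,0],[0,0,0,0],[0,0,0,0],[0,0,0,0]]'; python3 - <<'E'
from h import *
to(.639,-.1757,.0945,-5.75)
p,d=snap("top","4");P=pts("top",d)
W,_=band(P,(.43,.54,-.06,.06),.059,.07);print("white",len(W),circ(W))
p,d=snap("side","4");P=pts("side",d)
hsv=cv2.cvtColor(p,cv2.COLOR_BGR2HSV);m=(hsv[...,0]>100)&(hsv[...,0]<130)&(hsv[...,1]>120)&(P[...,2]>.12)&(d>0)&(abs(P[...,0]-.64)<.07)&(abs(P[...,1]+.176)<.06)
Q=P[m];print("blue z pct",np.percentile(Q[:,2],[1,50,99]))
for z in(.15,.17,.19):
    S=Q[abs(Q[:,2]-z)<.004]; print(z,len(S),S[:,:2].mean(0),circ(S))
E
```

```text
t: 6.35
eef_pos: [0.6384, -0.1753, 0.2334]
orientation: [-3.137, 0.16, 0.001]
force: [-0.3, 0.0, -0.6]
grip_width: 0.0659
grasp_force: 28.2
at [ 0.6384 -0.1753  0.2334] yaw -5.85 t 6.35 w 0.06593181470085857
turn -0.1
shift [0.0006 0.0003 0.1389]
white 117 (array([ 0.4857249 , -0.00090314]), np.float64(0.040090696480522305))
blue z pct [0.14319619 0.21009551 0.24192915]
0.15 57 [ 0.66358254 -0.18026115] (array([ 0.64085899, -0.17822858]), np.float64(0.029534631896412485))
0.17 54 [ 0.66431084 -0.17887537] (array([ 0.63998719, -0.17803373]), np.float64(0.030652655190121628))
0.19 61 [ 0.66463859 -0.17950931] (array([ 0.64085804, -0.17751556]), np.float64(0.030395832555896774))
```

```bash
python3 -m pendant '[[0,0,0.015,0],[0,0,0.025,0],[0,0,0.03,0],[0,0,0.03,0],[0,0,0.02,0],[0,0,0.01,0],[0,0,0.005,0],[0,0,0.0015,0],[0,0,0,0],[0,0,0,0]]' ; python3 -m pendant '[[0,0,0.001,0],[0,0,0.001,0],[0,0,0,0]]'
```

```text
t: 7.45
eef_pos: [0.6396, -0.176, 0.0984]
orientation: [3.137, -0.161, 0.003]
force: [0.2, 0.2, -0.7]
grip_width: 0.0652
grasp_force: 28.2
t: 7.75
eef_pos: [0.6389, -0.1758, 0.0953]
orientation: [-3.137, 0.161, -0.0]
force: [-0.8, 0.5, -1.1]
grip_width: 0.0654
grasp_force: 28.2
```

```bash
python3 -m pendant '[[0,0,0.001,0],[0,0,0.001,0],[0,0,0,0]]'; python3 -m pendant '[[0,0,0.001,0],[0,0,0,0]]'
```

```text
t: 8.05
eef_pos: [0.6388, -0.1758, 0.0931]
orientation: [-3.137, 0.161, 0.0]
force: [-0.6, 0.4, -0.3]
grip_width: 0.0659
grasp_force: 28.2
t: 8.25
eef_pos: [0.6391, -0.1759, 0.0925]
orientation: [3.137, -0.161, 0.001]
force: [-0.1, 0.4, 1.4]
grip_width: 0.0657
grasp_force: 28.3
```

```bash
python3 -m pendant '[[0,0,0.0007,0],[0,0,0,0]]'; python3 -m pendant '[[0,0,0.0005,0],[0,0,0,0]]'
```

```text
t: 8.45
eef_pos: [0.6394, -0.1759, 0.0924]
orientation: [3.137, -0.161, 0.002]
force: [-1.2, 0.5, 5.1]
grip_width: 0.0656
grasp_force: 28.6
t: 8.65
eef_pos: [0.6395, -0.176, 0.0923]
orientation: [3.137, -0.161, 0.003]
force: [-0.9, 1.9, 8.1]
grip_width: 0.066
grasp_force: 28.8
```

Contact with the bench is felt (8 N). Releasing and rising.

```bash
python3 -m pendant '[[0,0,0,0],[0,0,0,0],[0,0,0,0],[0,0,0,0],[0,0,0,0]]' 1; python3 -m pendant '[[0,0,-0.01,0],[0,0,-0.02,0],[0,0,-0.03,0],[0,0,-0.03,0],[0,0,-0.03,0],[0,0,0,0]]'; python3 - <<'E'
from h import *
to(.48,-.07,.2,79)
p,d=snap("side","5");cv2.imwrite("pics/c5.png",cv2.resize(p[90:280,120:340],None,fx=3,fy=3))
E
```

```text
t: 9.15
eef_pos: [0.6389, -0.1758, 0.091]
orientation: [-3.137, 0.161, 0.0]
force: [0.4, 0.2, -0.4]
grip_width: 0.0851
grasp_force: 0.0
t: 9.75
eef_pos: [0.6411, -0.1766, 0.2166]
orientation: [3.135, -0.161, 0.012]
force: [1.2, -0.0, -1.1]
grip_width: 0.0854
grasp_force: 0.0
at [ 0.6411 -0.1766  0.2166] yaw -5.86 t 9.75 w 0.08538383891782261
turn -84.86
shift [ 0.0739 -0.1785  0.0166]
```

View pics/c5.png

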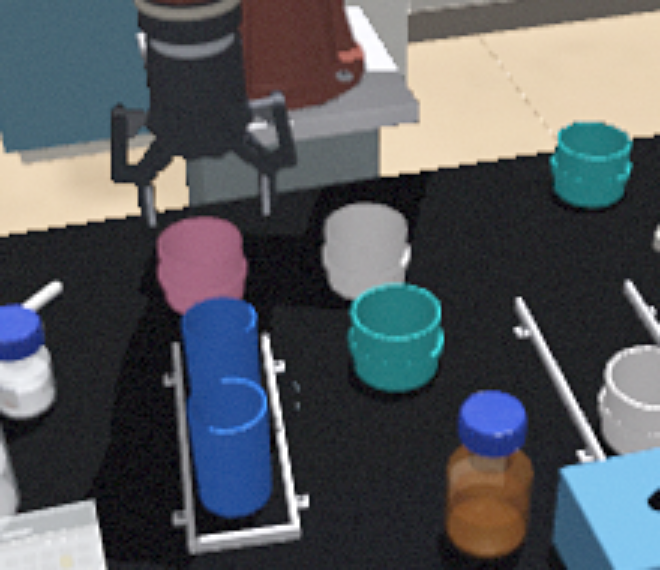

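Both blue cups stand in the narrow row, the placed one at crop (220,350), and the white cup is undisturbed at (365,250). Next I turn the tool for the first push leg.

```bash
python3 -m pendant '[[0,0,0,-8.5],[0,0,0,-8.5],[0,0,0,-8.5],[0,0,0,-8.5],[0,0,0,-8.5],[0,0,0,-8.5],[0,0,0,-8.5],[0,0,0,-8.5],[0,0,0,-8.5],[0,0,0,-8.5],[0,0,0,0]]' 0.7; python3 - <<'E'
from h import *
to(.474,-.062,.2,79.3);print(np.round(read_state()["q"],2))
E
```

```text
t: 10.9
eef_pos: [0.6385, -0.1756, 0.2103]
orientation: [-2.419, -2.003, 0.001]
force: [-0.4, -0.5, -1.2]
grip_width: 0.0597
grasp_force: 0.0
at [ 0.6385 -0.1756  0.2103] yaw 79.26 t 10.9 w 0.05974285468617002
turn -0.04
shift [ 0.0811 -0.1827  0.0103]
[-0.38  0.58  0.19  1.19 -0.    1.38]
```

```bash
python3 -m pendant '[[0.01,-0.0227,0,0],[0.013,-0.03,0,0],[0.013,-0.03,0,0],[0.013,-0.03,0,0],[0.013,-0.03,0,0],[0.01,-0.024,0,0],[0.009,-0.016,0,0],[0,0,0,0],[0,0,0,0]]'; python3 - <<'E'
from h import *
to(.474,-.062,.040,79.3);print(read_state()["grip_width"])
E
```

```text
t: 11.8
eef_pos: [0.4752, -0.0619, 0.2112]
orientation: [2.424, 1.998, 0.001]
force: [0.1, 0.1, -0.3]
grip_width: 0.0594
grasp_force: 0.0
at [ 0.4752 -0.0619  0.2112] yaw 78.99 t 11.8 w 0.05938089648428364
turn -0.31
shift [-0.0003 -0.0011  0.1712]
0.05938089648428364
```

```bash
python3 -m pendant '[[0,0,0.02,0],[0,0,0.03,0],[0,0,0.035,0],[0,0,0.035,0],[0,0,0.03,0],[0,0,0.015,0],[0,0,0.008,0],[0,0,0,0],[0,0,0,0]]'; python3 - <<'E'
from h import *
to(.474,-.062,.036,79.3);print(read_state()["force"])
p,d=snap("side","6");cv2.imwrite("pics/c6.png",cv2.resize(p[100:220,160:300],None,fx=5,fy=5))
E
```

```text
t: 12.7
eef_pos: [0.4756, -0.0622, 0.0386]
orientation: [2.422, 2.0, 0.001]
force: [0.3, -0.1, 0.6]
grip_width: 0.0602
grasp_force: 0.0
at [ 0.4756 -0.0622  0.0386] yaw 79.09 t 12.7 w 0.06015365149598119
turn -0.21
shift [-0.0001 -0.0016  0.0026]
[ 0.31555365 -0.10212755  0.57965753]
```

View pics/c6.png

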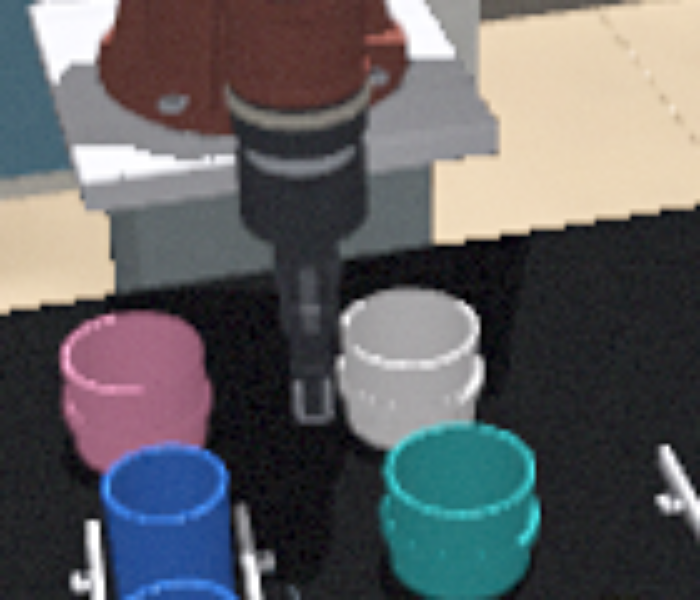

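The crop shows the near finger's tip at (312,422), free of the pink cup (135,390) and white cup (410,370). I'll check the tip height by ray.

```bash
python3 - <<'E'
from h import *
for z in(.01,.015,.02,.025,.03):print(z,ray("side",160+312/5,100+422/5,z))
d=np.load("pics/side_6.npz")["d"];P=pts("side",d)
Q,m=band(P,(.49,.54,-.09,-.045),.006,.07);print(len(Q),np.percentile(Q[:,2],[0,2,5,50]),Q.mean(0))
E
```

```text
0.01 [ 0.49829171 -0.06850401  0.01      ]
0.015 [ 0.50479036 -0.06981294  0.015     ]
0.02 [ 0.511289   -0.07112188  0.02      ]
0.025 [ 0.51778765 -0.07243082  0.025     ]
0.03 [ 0.5242863  -0.07373975  0.03      ]
69 [0.02409265 0.0248354  0.02521923 0.039184  ] [ 0.51269118 -0.06812887  0.04055637]
```

```bash
python3 -m pendant '[[0,0,0.005,0],[0,0,0.004,0],[0.005,0,0,0],[0.005,0,0,0],[0.005,0,0,0],[0.005,0,0,0],[0.006,0,0,0],[0.008,0,0,0],[0.01,0,0,0],[0.01,0,0,0],[0.01,0,0,0],[0.01,0,0,0]]'; python3 - <<'E'
from h import *
to(.5138,.1503,.03,79.3);print(read_state()["force"])
p,d=snap("top","7");P=pts("top",d)
p,d=snap("side","7");Q,m=band(pts("side",d),(.42,.56,-.02,.15),.059,.068);print("side",len(Q),circ(Q))
Q,m=band(P,(.42,.56,-.02,.15),.059,.068);print("top",len(Q),circ(Q))
E
```

```text
t: 13.95
eef_pos: [0.4889, 0.0118, 0.0291]
orientation: [2.422, 2.001, -0.0]
force: [-0.1, -1.6, 0.3]
grip_width: 0.0598
grasp_force: 0.7
at [0.4889 0.0118 0.0291] yaw 79.15 t 13.95 w 0.05978330386947461
turn -0.15
shift [ 0.1407 -0.0012 -0.0009]
[-0.06674749 -1.55181161  0.27089712]
side 109 (array([0.5002705 , 0.04061318]), np.float64(0.048005066183320726))
top 0 (array([0., 0.]), np.float64(0.0))
```

```bash
python3 -m pendant '[[0.01,0,0,0],[0.012,0,0,0],[0.013,0,0,0],[0.013,0,0,0],[0.013,0,0,0],[0.013,0,0,0],[0.013,-0.001,0,0],[0.013,0,0,0],[0.012,0,0,0],[0.01,0,0,0],[0.007,0,0,0],[0.004,0,0,0]]'; python3 - <<'E'
from h import *
to(.5138,.1503,.03,79.3);print(read_state()["force"])
p,d=snap("side","8");cv2.imwrite("pics/c8.png",cv2.resize(p[90:290,180:400],None,fx=3,fy=3))
Q,m=band(pts("side",d),(.46,.6,.12,.26),.06,.068);print("side",len(Q),circ(Q))
E
```

```text
t: 15.25
eef_pos: [0.5129, 0.1423, 0.0291]
orientation: [2.421, 2.002, 0.0]
force: [0.4, -0.9, 0.4]
grip_width: 0.0597
grasp_force: 0.4
at [0.5129 0.1423 0.0291] yaw 79.16 t 15.25 w 0.059683027512854064
turn -0.14
shift [ 0.008  -0.0006 -0.0009]
[ 0.42358297 -0.8839323   0.42173143]
side 88 (array([0.52281341, 0.16823844]), np.float64(0.049085838219951834))
```

View pics/c8.png

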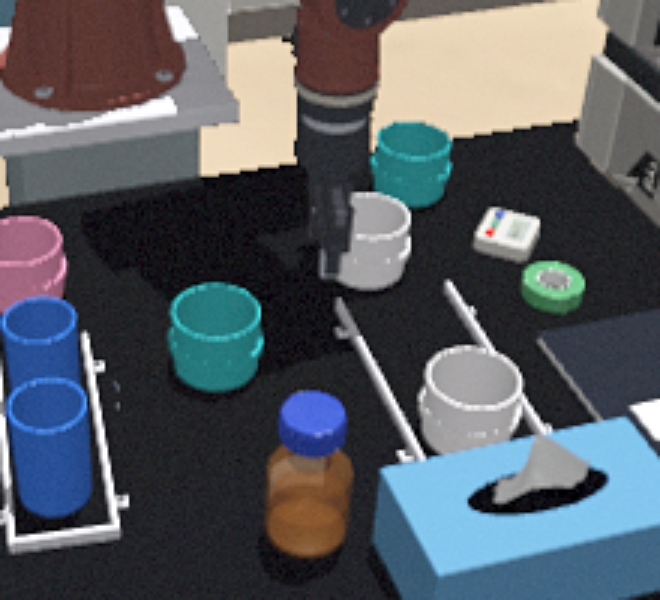

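The white cup at crop (368,240) slides upright in the two-finger cradle and is nearing the mouth of the wide row (340,300) and (450,285). I'll finish this leg, back off and rise.

```bash
python3 -m pendant '[[0.004,-0.0006,0,0],[0.004,0,0,0],[0,0,0,0],[-0.005,0,0,0],[-0.01,0,0,0],[-0.01,0,0,0],[0,0,-0.02,0],[0,0,-0.03,0],[0,0,-0.03,0],[0,0,-0.03,0],[0,0,-0.02,0],[0,0,0,0]]'; python3 -m pendant '[[-0.02,0,0,8.5],[-0.02,0,0,8.5],[-0.02,0,0,8.5],[0,0,0,8.5],[0,0,0,8.5],[0,0,0,8.5],[0,0,0,8.5],[0,0,0,8.5],[0,0,0,8.5],[0,0,0,5],[0,0,0,0]]'; python3 - <<'E'
from h import *
for n in("top","side"):
    p,d=snap(n,"9");Q,m=band(pts(n,d),(.45,.6,.13,.27),.059,.068);print(n,len(Q),circ(Q))
    print(np.round([Q.min(0),Q.max(0)],3).tolist() if len(Q) else "")
to(.458,.1967,.16,-2.2)
E
```

```text
t: 16.5
eef_pos: [0.5107, 0.1244, 0.1618]
orientation: [2.42, 1.998, 0.006]
force: [0.0, 1.1, -0.5]
grip_width: 0.0601
grasp_force: 0.0
t: 17.6
eef_pos: [0.4883, 0.0591, 0.1581]
orientation: [-3.134, 0.048, 0.002]
force: [-0.5, -0.5, -0.0]
grip_width: 0.0596
grasp_force: 0.0
top 0 (array([0., 0.]), np.float64(0.0))

side 113 (array([0.52337463, 0.19169209]), np.float64(0.040449118472826597))
[[0.482, 0.149, 0.059], [0.568, 0.234, 0.068]]
at [0.4885 0.0598 0.1585] yaw -1.74 t 17.7 w 0.05950725279493497
turn 0.46
shift [-0.0357 -0.1356 -0.0015]
```

```bash
python3 -m pendant '[[-0.009,-0.015,0,0.46],[-0.009,-0.03,0,0],[-0.009,-0.03,0,0],[-0.008,-0.03,0,0],[0,-0.02,0,0],[0,-0.0106,0,0],[0,0,0,0],[0,0,0,0]]'; python3 - <<'E'
from h import *
to(.459,.1967,.0295,-2.2)
p,d=snap("top","10");Q,m=band(pts("top",d),(.45,.6,.13,.27),.059,.068);print(len(Q),circ(Q))
E
```

```text
t: 18.5
eef_pos: [0.4552, 0.1212, 0.1637]
orientation: [-3.07, -0.091, 0.004]
force: [0.1, 0.2, -0.0]
grip_width: 0.06
grasp_force: 0.0
at [0.4552 0.1212 0.1637] yaw 3.4 t 18.5 w 0.05999259340788362
turn 5.6
shift [ 0.0009 -0.0756  0.1342]
0 (array([0., 0.]), np.float64(0.0))
```

```bash
python3 -c "
from h import *
s=read_state();print(np.round(s['q'],3),np.round(s['joint_velocities'],3))"; python3 -m pendant '[[0,0,0,0],[0,0,0,0]]';  python3 -c "
from h import *
s=read_state();print(np.round(s['q'],3));to(.459,.1967,.0295,-2.2)"
```

```text
[ 0.058  0.256 -0.448  0.868  0.071  3.141] [-0.007 -0.    -0.003  0.001  0.001  0.001]
t: 18.75
eef_pos: [0.455, 0.1209, 0.1636]
orientation: [-3.07, -0.09, 0.004]
force: [1.2, -0.9, -0.1]
grip_width: 0.0601
grasp_force: 0.0
[ 0.058  0.256 -0.448  0.868  0.071  3.141]
at [0.455  0.1209 0.1636] yaw 3.37 t 18.75 w 0.06009932837778666
turn 5.57
shift [ 0.0011 -0.0759  0.1341]
```

Joint 6 hit its range limit, so I'll use the equivalent half-turned grasp, turning the other way and pushing along tool −x.

```bash
python3 -m pendant '[[0,0,0,-8.5],[0,0,0,-8.5],[0,0,0,-8.5],[0,0,0,-8.5],[0,0,0,-8.5],[0,0,0,-8.5],[0,0,0,-8.5],[0,0,0,-8.5],[0,0,0,-8.5],[0,0,0,-8.5],[0,0,0,-8.5],[0,0,0,-8.5]]'; python3 -m pendant '[[0,0,0,-8.5],[0,0,0,-8.5],[0,0,0,-8.5],[0,0,0,-8.5],[0,0,0,-8.5],[0,0,0,-8.5],[0,0,0,-8.5],[0,0,0,-8.5],[0,0,0,0]]';  python3 -c "
from h import *
s=read_state();print(np.round(s['q'],3));to(.459,.1967,.16,177.8)"
```

```text
t: 19.95
eef_pos: [0.4549, 0.121, 0.1637]
orientation: [-1.868, -2.466, -0.083]
force: [-0.1, 0.6, -0.4]
grip_width: 0.0598
grasp_force: 0.0
t: 20.85
eef_pos: [0.4549, 0.121, 0.1637]
orientation: [-0.177, -3.126, -0.11]
force: [0.2, 0.2, 0.4]
grip_width: 0.0597
grasp_force: 0.0
[ 0.058  0.256 -0.448  0.868  0.071  0.171]
at [0.4549 0.121  0.1637] yaw 173.53 t 20.85 w 0.05973330970108934
turn -4.27
shift [-0.0011  0.0758  0.0037]
```

```bash
python3 -m pendant '[[0,0.015,0,-4],[0,0.02,0,0],[0,0.02,0,0],[0,0.02,0,0],[0,0,0,0],[0,0,0,0]]';  python3 -c "
from h import *
s=read_state();print(np.round(s['q'],3));to(.459,.1967,.16,177.8);print(Ro.from_rotvec(s['orientation']).as_matrix().round(3))"
```

```text
t: 21.45
eef_pos: [0.4592, 0.1957, 0.1688]
orientation: [-0.075, -3.132, -0.11]
force: [0.0, -0.8, 0.1]
grip_width: 0.0595
grasp_force: 0.0
[ 0.213  0.293 -0.38   0.888  0.07   0.261]
at [0.4592 0.1957 0.1688] yaw 177.29 t 21.45 w 0.05953195385120887
turn -0.51
shift [0.0003 0.001  0.0088]
[[-0.999  0.048 -0.005]
 [ 0.047  0.996  0.07 ]
 [ 0.008  0.07  -0.998]]
```

The tool carries a 4° sideways tilt after the limit. That is only ±2.6 mm across the fingers, so it's fine for pushing at the belt. I'll compute the descent with the true axes.

```bash
python3 -c "
from h import *
to(.459,.1967,.03)
for n in('top','side'):
    p,d=snap(n,'11');Q,m=band(pts(n,d),(.45,.6,.13,.27),.059,.068);print(n,len(Q),circ(Q))"
```

```text
at [0.4592 0.1957 0.1688] yaw 177.29 t 21.45 w 0.05953195385120887
shift [-0.0009 -0.0088  0.1385]
top 88 (array([0.5201656 , 0.19447966]), np.float64(0.04001388481299893))
side 108 (array([0.52340744, 0.19129467]), np.float64(0.04035573192735051))
```

```bash
python3 -m pendant '[[0,-0.003,0.015,-0.5],[0,-0.003,0.025,0],[0,-0.0028,0.03,0],[0,0,0.03,0],[0,0,0.02,0],[0,0,0.01,0],[0,0,0.006,0],[0,0,0.0025,0],[0,0,0,0],[0,0,0,0]]';  python3 -c "
from h import *
to(.6155,.1907,.03);print(read_state()['force'])"
```

```text
t: 22.55
eef_pos: [0.459, 0.1969, 0.0309]
orientation: [-0.058, -3.134, -0.111]
force: [-0.4, 0.5, 0.0]
grip_width: 0.0598
grasp_force: 0.0
at [0.459  0.1969 0.0309] yaw 177.9 t 22.55 w 0.05978369622210082
shift [-1.567e-01 -5.000e-04 -1.000e-04]
[-0.41031024  0.47181773  0.03645575]
```

```bash
python3 -m pendant '[[-0.004,0,0,0],[-0.005,0,0,0],[-0.005,0,0,0],[-0.005,0,0,0],[-0.006,0,0,0],[-0.008,0,0,0],[-0.009,0,0,0],[-0.009,0,0,0],[-0.009,0,0,0],[-0.008,0,0,0],[-0.006,0,0,0],[-0.003,0,0,0]]';  python3 -c "
from h import *
to(.6155,.1907,.03);print(read_state()['force'])
p,d=snap('side','12');Q,m=band(pts('side',d),(.53,.65,.13,.27),.06,.068);print(len(Q),circ(Q))
p,d=snap('top','12');Q,m=band(pts('top',d),(.53,.65,.13,.27),.06,.068);print(len(Q),circ(Q))"
```

```text
t: 23.75
eef_pos: [0.536, 0.194, 0.0296]
orientation: [-0.058, -3.133, -0.111]
force: [-3.5, 0.7, 2.2]
grip_width: 0.0598
grasp_force: 1.4
at [0.536  0.194  0.0296] yaw 177.9 t 23.75 w 0.05982891800730945
shift [-0.0796 -0.0003 -0.001 ]
[-3.46789831  0.74547648  2.19496397]
142 (array([0.57416822, 0.18658903]), np.float64(0.04459030486352344))
42 (array([0.56467776, 0.2067868 ]), np.float64(0.0568083405190005))
```

```bash
python3 -m pendant '[[-0.005,0,-0.0005,0],[-0.007,0,0,0],[-0.008,0,-0.0005,0],[-0.009,0,0,0],[-0.009,0,0,0],[-0.009,0,0,0],[-0.009,0,0,0],[-0.008,0,0,0],[-0.006,0,0,0],[-0.005,0,0,0],[-0.003,0,0,0],[-0.0015,0,0,0]]';  python3 -c "
from h import *
to(.6155,.1907,.03);print(read_state()['force'])
p,d=snap('side','13');cv2.imwrite('pics/c13.png',cv2.resize(p[90:290,200:420],None,fx=3,fy=3))"
```

```text
t: 25.05
eef_pos: [0.6149, 0.1911, 0.03]
orientation: [-0.058, -3.133, -0.111]
force: [-0.7, 0.2, -0.2]
grip_width: 0.06
grasp_force: 0.4
at [0.6149 0.1911 0.03  ] yaw 177.91 t 25.05 w 0.059974675731621345
shift [-0.0007 -0.0004 -0.    ]
[-0.65289249  0.18692332 -0.16161243]
```

View pics/c13.png

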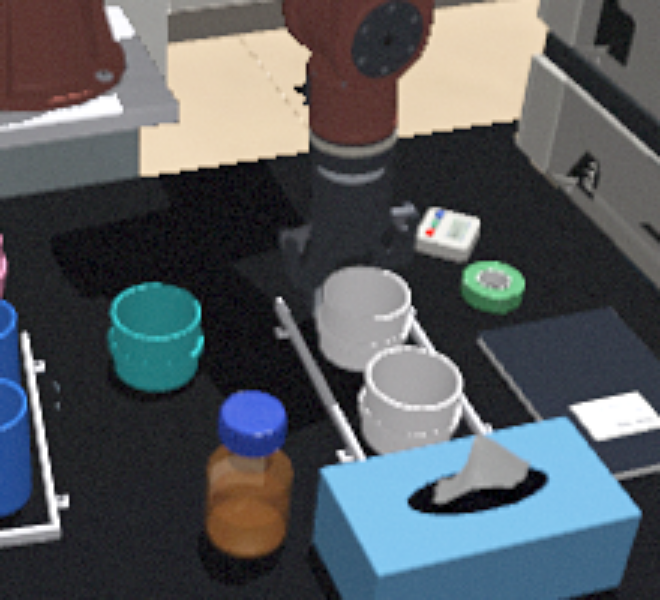

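The white cup now stands at crop (363,310), between the rails and short of the stored one at (412,400). I'll back off, rise, move clear and verify.

```bash
python3 -m pendant '[[0.005,0,0,0],[0.01,0,0,0],[0.015,0,0,0],[0,0,-0.02,0],[0,0,-0.03,0],[0,0,-0.04,0],[0,0,-0.04,0],[0,0,-0.03,0],[0.03,0,0,0],[0.035,0,0,0],[0.035,0,0,0],[0.035,0,0,0]]'; python3 -m pendant '[[0.03,-0.03,0,0],[0.03,-0.03,0,0],[0,-0.03,0,0],[0,0,0,0],[0,0,0,0],[0,0,0,0]]'; python3 - <<'E'
from h import *
p,d=snap("top","14");P=pts("top",d)
def rowc(c,o,a):
    a=np.radians(a);v=np.array(c)-o;return np.round([v[0]*np.cos(a)+v[1]*np.sin(a),-v[0]*np.sin(a)+v[1]*np.cos(a)],4)
L=((.7118,.187),-2.15);S=((.6887,-.1807),-5.75)
for nm,x,y,h,rw in[("L",.66,.19,.065,L),("Lst",.7814,.182,.065,L),("S",.639,-.176,.1,S),("Sst",.7513,-.1895,.1,S),("turq",.628,-.01,.065,L),("pink",.465,-.167,.065,L),("turq2",.39,.29,.065,L)]:
    Q,m=band(P,(x-.055,x+.055,y-.055,y+.055),h-.006,h+.006);c,r=circ(Q);print(nm,len(Q),np.round(c,4),round(r,4),"row",rowc(c,*rw))
s=read_state();print(s["t"],s["eef_pos"],s["force"])
E
```

```text
t: 26.3
eef_pos: [0.4487, 0.1857, 0.1908]
orientation: [-0.058, -3.133, -0.111]
force: [-0.2, 0.0, 0.7]
grip_width: 0.0595
grasp_force: 0.0
t: 26.9
eef_pos: [0.3875, 0.0988, 0.1851]
orientation: [-0.057, -3.134, -0.111]
force: [0.7, -0.8, -0.1]
grip_width: 0.06
grasp_force: 0.0
L 129 [0.6565 0.1907] 0.0401 row [-0.0554  0.0016]
Lst 132 [0.7816 0.1822] 0.0403 row [ 0.07   -0.0022]
S 101 [ 0.6388 -0.1759] 0.0312 row [-0.0501 -0.0002]
Sst 112 [ 0.7511 -0.1895] 0.0312 row [ 0.0629 -0.0025]
turq 120 [ 0.6279 -0.0098] 0.0402 row [-0.0765 -0.1998]
pink 121 [ 0.4649 -0.1674] 0.0401 row [-0.2334 -0.3634]
turq2 0 [0. 0.] 0.0 row [-0.7043 -0.2136]
26.95 [0.38754243 0.09885774 0.18501369] [ 0.56954825 -0.10803069  1.14273404]
```

View pics/top_14.png

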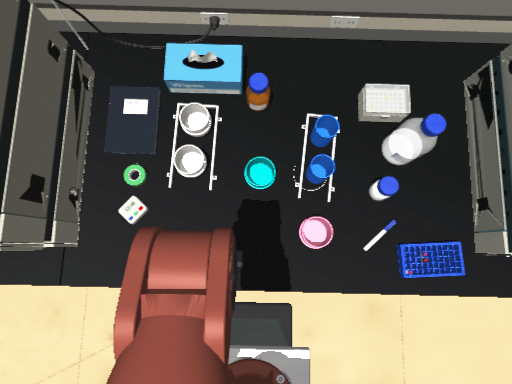

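The top view shows the pushed white cup at (189,160) inside the wide row and the blue one at (320,168) inside the narrow row. Both stored cups and the visible bystanders are where they were, and the arm touches nothing.

```bash
python3 -c "
from cell import *
print(sign_off())"
```

```text
the job is handed in; nothing more can be done
None
```

The job is handed in at about 27 s: the small cup stands upright in the small row and the large cup, pushed along the bench, stands in the large row; both stored cups and all four bystanders are where they were.

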